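Turn the snack carousel to the salt

TASK

Turn the snack carousel by pushing the pegs on its rim with the fingertips until the salt shaker stands at the front, right in line with the red pointer that sticks out from under the tray. Push gently, so that the shaker and the three orange pots ride round standing in their places: do not touch or lift them, and leave the other things on the bench alone. Then let go of the carousel and come clear of it.

Things in the scene. Friction and masses are not known exactly. Their poses are not given: they have to be found in the camera images.
- base: fixed round black foot under the tray, 210 mm across, 18 mm high; origin at the centre of its underside, on the bench and on the turning axis; z up. A flat red pointer tongue, 30 mm wide and 6 mm high, lies on the bench and sticks out along the foot's own -x axis to 217 mm from the axis, so its tip is seen beyond the tray's edge: that side is the front
- front (a point): fixed point where the salt shaker's foot belongs at the end: in line with the red pointer, 72 mm from the turning axis towards the pointer, at the height of the tray's top face (30 mm above the bench)
- tray: round light-wood turntable, 290 mm across, 12 mm thick, top face 30 mm above the bench; turns either way, over several turns, about the vertical axis through its origin (centre of its underside); x and y turn with it. Needs about 0.15 N m (1 to 1.5 N at the rim), stops at once when no longer pushed. What stands on it lies within 105 mm of the axis, below 95 mm above the bench
- peg0 (a point): centre, half-way up (45 mm above the bench), of one of six equal upright black finger pegs on the tray's rim, 16 mm in diameter, from 30 to 60 mm above the bench, 135 mm from the axis. This one is at 30 degrees from the tray's +x axis, anticlockwise from above; the others follow at 90, 150, 210, 270 and 330 degrees
- salt: loose glass salt shaker with a steel cap, 42 mm across at the foot, 62 mm tall, standing on the tray 72 mm from the axis on the tray's -x side; origin at the centre of its underside, z up
- pot_a: loose open orange plastic snack pot, 64 mm across, 52 mm tall, standing on the tray; origin at the centre of its underside, z up
- pot_b: loose open orange plastic snack pot, 60 mm across, 48 mm tall, standing on the tray; origin at the centre of its underside, z up
- pot_c: loose open orange plastic snack pot, 56 mm across, 44 mm tall, standing on the tray; origin at the centre of its underside, z up
- place_salt (a point): the spot on the tray's top face where salt stands at the start; turns with the tray
- place_pot_a (a point): the spot on the tray's top face where pot_a stands at the start; turns with the tray
- place_pot_b (a point): the spot on the tray's top face where pot_b stands at the start; turns with the tray
- place_pot_c (a point): the spot on the tray's top face where pot_c stands at the start; turns with the tray
- bowl: loose small white ceramic bowl, 120 mm across, 50 mm high, on the bench; origin at the centre of its underside; to be left alone
- spoon: loose black plastic spoon lying on the bench along its own x axis; to be left alone
- jar: loose amber glass jar with a green lid, 64 mm across, 90 mm tall, on the bench; origin at the centre of its underside; to be left alone
Things that resemble listed ones, but are neither listed nor needed, are in the scene too. Of the things like the salt, leave any that is turquoise; of the rest the larger one is meant. Leave any green look-alike of the pot_c alone.

How it is judged:
At the end, for the whole second after the job is handed in: The salt shaker's centre is within 14 mm (seen from above) of the front point behind the red pointer; the tray is at rest; shaker and pots stand upright (within 0.15 rad), within 15 mm of their own places on the tray; bowl, spoon and jar are within 20 mm of where they were (horizontal distance between salt and front below 0.014 m and angular speed of tray below 0.05 rad/s and distance between salt and place_salt below 0.015 m and angle between each of salt, pot_a, pot_b, pot_c's own z axis and vertical below 0.15 rad and linear speed of each of salt, pot_a, pot_b, pot_c below 0.02 m/s and distance between pot_a and place_pot_a below 0.015 m and distance between pot_b and place_pot_b below 0.015 m and distance between pot_c and place_pot_c below 0.015 m and distance of each of bowl, spoon, jar from where it was at the start of the episode below 0.02 m); the robot touches nothing.
It fails at once if the robot touches the salt shaker or a snack pot (contact force between any of the arm, the fingers and salt above 0.5 N or contact force between any of the arm, the fingers and pot_a above 0.5 N or contact force between any of the arm, the fingers and pot_b above 0.5 N or contact force between any of the arm, the fingers and pot_c above 0.5 N).
It fails at once if the salt shaker or a snack pot is lifted off the tray or falls off it (height (world z) of any of salt, pot_a, pot_b, pot_c above 0.045 m or height (world z) of any of salt, pot_a, pot_b, pot_c below 0.02 m).
It fails at once if the bowl, spoon or jar on the bench is moved (distance of any of bowl, spoon, jar from where it was at the start of the episode above 0.02 m).
It also fails if it takes over 64 s, if anything falls off the work surface, if the arm or the gripper's body presses on something with over 40 N, if the wrist force passes 120 N, or if a joint passes its speed limit or range.

ROBOT

A 6-joint arm with a two-finger parallel gripper is mounted at the origin on the work surface. World frame = base frame: x ahead of the robot, y to its left, z up, the work surface at z = 0. Lengths are in m, angles in rad, forces in N, time in s.
With the tool pointing down it reaches from about 0.325 to 0.775 m from the base axis. Payload 9.3 kg.
Tool frame: the origin (TCP) lies on the centre line of the jaws, within the pads' length; the fingertips stand finger_overhang ahead of it and the grasp point (between the pads) lies 3 mm ahead of it (finger_overhang is the distance from the TCP to the fingertips, in m); y points along the fingers, z is the direction in which the jaws open and shut, and the axes are right-handed (so a half turn about y gives the same grasp; the last joint's range is limited). The gripper opens to 85 mm and grips with 20 to 120 N. Pads are 22 mm wide; open, the fingers measure 114 mm over their backs; the gripper's body (76 mm by 85 mm) begins 54 mm behind the grasp point. The pads swing forward as they close: fully open they stand 13 mm farther back than shut.
Start: joints at [-1.494, 0.259, 0.021, 1.334, 0, 1.418], TCP at [0.125, -0.536, 0.253] pointing down, gripper open.
Joint ranges: [-3.04, 3.04], [-0.91, 1.82], [-1.04, 1.36], [-1.92, 1.95], [-1.52, 1.45], [-3.14, 3.14]. Speed limits (rad/s): [2.22, 2.22, 2.79, 3.14, 3.14, 3.14].

INTERFACE

Orientations are given as [roll, pitch, yaw] about the fixed x, y, z axes, in that order (R = Rz(yaw) Ry(pitch) Rx(roll)).
In Python, from cell import get_state, capture, hand_in, trace, place_of, finger_overhang gives the robot as it stands.
- The arm moves only by the tool arm_command, never from a script. Its argument "steps" is a list of rows, each a list of 5 numbers: the shift along the tool's x, y, z in m, then the turn about the tool's y in rad, then the opening, from -1 (shut) to 1 (fully open). A call has exactly 10 rows; each row shifts and turns the pose as measured when the row begins, along the tool's axes as they then stand; what a row does not reach is not made up. A row lasts 1/8 s, in which the tool goes at most 62.5 mm and 10.7 degrees, less where a joint would pass 70% of its speed; a pose out of reach is approached as far as the arm can. A call is refused whole if a number of a shift passes 0.0625 or a number of a turn 0.188, either way. A call with a gripper value outside its range is refused whole. The fingers move at their own pace and stop on an object; "force" is the grip in N (left out, the last holds). Time passes only in rows, so rows that do not move let the fingers close, or fill a call up. It gives the time, the measured TCP pose, the force and the opening at its end, in the units of the state.
- get_state(): the state, without advancing time (a new reading comes with each control period).
- capture(name): name is "side" or "top"; returns a dict with "frame" (384x512x3 uint8, red, green, blue), "mtx" (3x3 intrinsics, pixels), "R" (3x3) and "t" (3): a world point X has camera coordinates R X + t. Camera axes: x right, y down, z forward; pixel columns grow to the right and rows downward; lengths in m; the calibration is good to about 2 mm. A picture is of the moment at which its call begins. There is no depth.
- hand_in(): hands the job in, once; it reports no verdict.
Trained networks look in a picture, given as the dict that the camera call returned (one of the last four; its "shot" number tells which), for a name from the list of things; names that differ only in an ending like _2 or _b are one class to them, and where a whole thing is asked for, a point or a joint stands for the part that bears it (a point fixed in the world has none). Each returns a list of dicts, best first, with "p" (0 to 1); they miss things now and then, are a little off and sometimes report something else, mostly with a low value. They report only what shows in the picture. A call takes as long as a camera call. They do not tell look-alikes from the thing itself.
- trace(picture, label): "pixels" (384x512 bool, what is visible of it) and "box" ([left, top, right, bottom] in pixels, round what is visible of it).
- place_of(picture, label): "centre" ([column, row] in pixels: a listed point, or the origin of a listed thing).
The state is a dict: "t": time; "joint_pos": joint angles; "qd": joint speeds; "effort": joint torques, N m; "eef_pos": TCP position; "tcp_rot": TCP orientation; "force": force on the tool from outside, world axes, zero at the start; "moment": the same for the moment, N m; "grip_width": opening from 0.0 (shut) to 1.0 (fully open).
Only numpy, scipy, OpenCV 4.12 (cv2) and the standard library are available. Lean on these libraries where they do the work, as an engineer would, in place of code of your own. Each camera call takes 0.05 s, during which the arm holds its last target.

## Working session

There is one attempt and no reset: what is moved stays moved. The work goes in short steps, Python scripts to look and compute and a tool call to move; the robot and the scene stay as the last step left them, time stands still between calls to the robot, and variables do not carry over. Pictures are saved under pics/ and viewed, and the job is handed in when it is done.

Besides the shell and the picture viewer there is one more tool, called after "Request:" by a JSON object that holds its "name" and its "arguments". arm_command: Moves the arm, as the interface text tells. Its arguments: {"type":"object","properties":{"steps":{"type":"array"},"force":{"type":"number"}},"required":["steps"]}

```bash
mkdir -p pics; ls
python3 - <<'E'
from cell import *
import cv2
s=get_state()
print({k:s[k] for k in('t','eef_pos','tcp_rot','grip_width')}, finger_overhang if not callable(finger_overhang) else finger_overhang())
for n in('top','side'):
    c=capture(n); cv2.imwrite(f'pics/{n}0.png',c['frame'][:,:,::-1])
    print(n,c['mtx'].round(1).tolist(),c['R'].round(3).tolist(),c['t'].round(3).tolist())
    for l in('base','front','tray','peg0','salt','pot_a','bowl','spoon','jar'):
        try: print(l,[(round(d['p'],2),[round(float(v)) for v in d['centre']]) for d in place_of(c,l)])
        except Exception as e: print(l,e)
E
```

```text
pics
{'t': 0.0, 'eef_pos': array([ 0.12521727, -0.53528552,  0.2526719 ]), 'tcp_rot': array([-1.57212565e+00,  1.75351527e-04, -2.91184991e+00]), 'grip_width': 1.0045480499651245} 0.022
top [[413.5, 0.0, 257.1], [0.0, 413.5, 191.7], [0.0, 0.0, 1.0]] [[-0.015, -1.0, -0.005], [-0.995, 0.015, -0.103], [0.103, 0.003, -0.995]] [0.002, 0.539, 1.197]
base []
front []
tray [(0.92, [268, 188])]
peg0 [(0.67, [306, 158])]
salt [(0.63, [180, 185]), (0.62, [174, 212]), (0.55, [240, 190])]
pot_a [(0.96, [270, 210]), (0.76, [292, 184]), (0.71, [164, 152]), (0.7, [262, 165])]
bowl [(0.74, [120, 228])]
spoon [(0.76, [415, 202])]
jar [(0.77, [133, 149])]
side [[456.1, 0.0, 256.4], [0.0, 456.1, 197.7], [0.0, 0.0, 1.0]] [[-0.822, -0.57, 0.018], [-0.394, 0.545, -0.74], [0.412, -0.615, -0.672]] [0.466, 0.276, 1.075]
base [(0.38, [253, 217]), (0.32, [268, 171])]
front []
tray [(0.96, [268, 208]), (0.22, [128, 277])]
peg0 [(0.61, [266, 175])]
salt [(0.72, [231, 284]), (0.54, [207, 263]), (0.53, [256, 217]), (0.42, [270, 207])]
pot_a [(0.69, [249, 190]), (0.65, [290, 212]), (0.63, [277, 191]), (0.57, [167, 260])]
bowl [(0.72, [194, 346])]
spoon []
jar [(0.62, [127, 282])]
```

Run:
```python
import cv2
a=cv2.imread('pics/top0.png')
cv2.imwrite('pics/top0z.png',cv2.resize(a[90:290,180:440],None,fx=3,fy=3,interpolation=cv2.INTER_CUBIC))
```

```text
(no output)
```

View pics/top0.png

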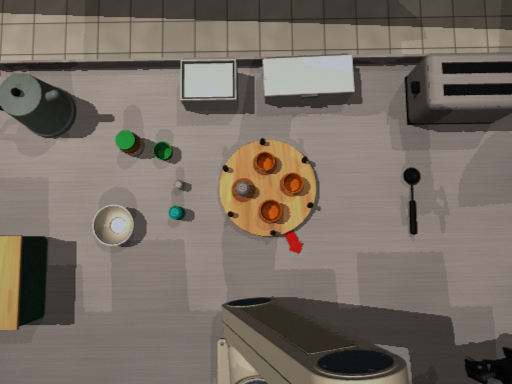

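View pics/side0.png

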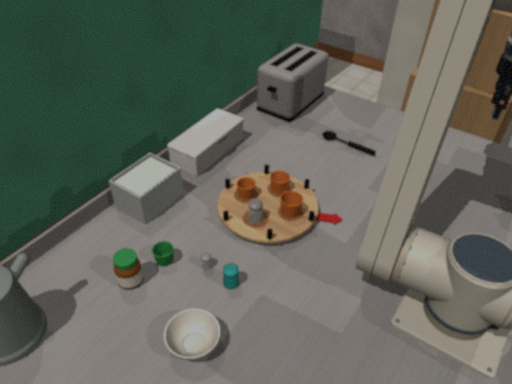

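View pics/top0z.png

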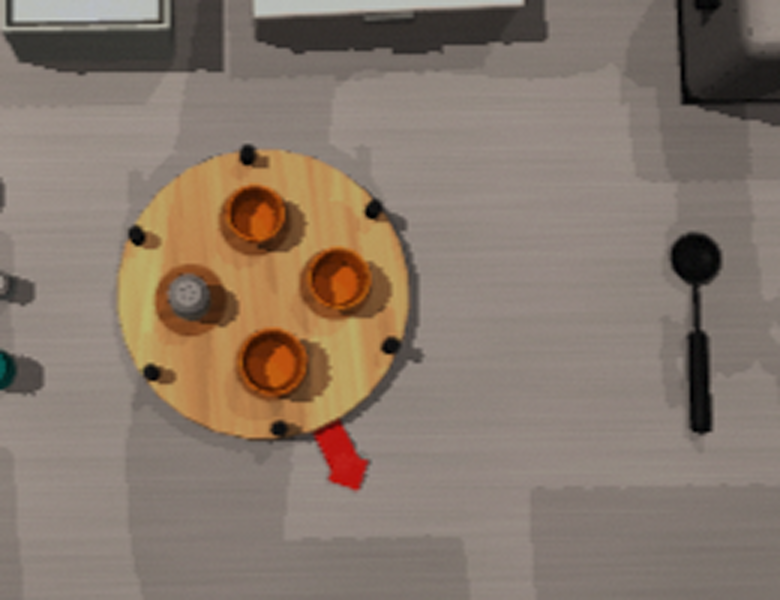

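The top view shows the tray centred at about (268,188), with the salt at its left (244,188). The red pointer sticks out at the lower right, with its tip near (298,250). The loose shakers at (180,185) and (176,213) are look-alikes off the tray. Next I measure these positions.

```bash
cat > h.py <<'E'
from cell import *
import cv2, numpy as np
def back(c,px,z):
    px=np.atleast_2d(np.array(px,float)); K,R,t=map(np.array,(c['mtx'],c['R'],c['t']))
    d=np.c_[px,np.ones(len(px))]@np.linalg.inv(K).T@R; o=-R.T@t
    return (o+d*((z-o[2])/d[:,2])[:,None])[:,:2]
def proj(c,X):
    x=np.atleast_2d(X)@np.array(c['R']).T+c['t']; x=x@np.array(c['mtx']).T; return x[:,:2]/x[:,2:]
def comps(mask,mina=3):
    n,l,s,cc=cv2.connectedComponentsWithStats(mask.astype(np.uint8)); return [(cc[i],s[i,4],l==i) for i in range(1,n) if s[i,4]>=mina]
def scene(name='top'):
    c=capture(name); f=c['frame'].astype(int)
    tr=trace(c,'tray')[0]; m=tr['pixels'].astype(np.uint8)
    ct=max(cv2.findContours(m,cv2.RETR_EXTERNAL,cv2.CHAIN_APPROX_NONE)[0],key=len)[:,0]
    P=back(c,cv2.convexHull(ct)[:,0],.03)
    (x,y),r=cv2.minEnclosingCircle(P.astype(np.float32)); 
    A=np.c_[2*P,np.ones(len(P))]; q=np.linalg.lstsq(A,(P**2).sum(1),rcond=None)[0]
    print('tray enclosing',np.round((x,y,r),4),'lsq',q[:2].round(4),'r',round(float(np.sqrt(q[2]+q[0]**2+q[1]**2)),4))
    return c,f,np.array(q[:2])
E
python3 - <<'E'
from h import *
c,f,ctr=scene()
red=(f[...,0]>140)&(f[...,1]<60)&(f[...,2]<60)
for cc,a,m in comps(red,8):
    ys,xs=np.nonzero(m); W=back(c,np.c_[xs,ys],.006); d=W-ctr
    u=d.mean(0); print('red',cc.round(1),a,'ang',np.degrees(np.arctan2(u[1],u[0])).round(1),'rmax',np.linalg.norm(d,axis=1).max().round(3),W.mean(0).round(3), 'pca',cv2.fitLine(W.astype(np.float32),2,0,.01,.01).ravel().round(3))
dark=f.max(2)<50
for cc,a,m in comps(dark,4):
    w=back(c,cc,.05)[0]-ctr; r=np.linalg.norm(w)
    if .1<r<.17: print('peg',cc.round(1),a,r.round(3),np.degrees(np.arctan2(w[1],w[0])).round(1))
for l,h in(('salt',.03),('pot_a',.03)):
    for d in place_of(c,l):
        w=back(c,d['centre'],h)[0]; v=w-ctr; print(l,round(d['p'],2),w.round(3),np.linalg.norm(v).round(3),np.degrees(np.arctan2(v[1],v[0])).round(1))
for l in('bowl','spoon','jar'):
    for d in trace(c,l)[:1]:
        b=d['box']; print(l,back(c,[[b[0],b[1]],[b[2],b[3]]],.03).round(3).tolist())
E
```

```text
tray enclosing [ 0.5546 -0.0374  0.1472] lsq [ 0.5534 -0.0378] r 0.1451
red [293.6 242.2] 203 ang -155.7 rmax 0.214 [ 0.388 -0.112] pca [ 0.908  0.419  0.388 -0.112]
peg [262.1 141.6] 23 0.132 6.4
peg [304.  159.5] 22 0.131 -54.8
peg [225.1 168.4] 22 0.135 66.9
peg [310. 205.] 21 0.134 -115.7
peg [230.2 213.8] 19 0.137 126.0
peg [272.8 232.6] 19 0.137 -175.0
salt 0.51 [0.569 0.22 ] 0.259 86.6
salt 0.5 [0.485 0.232] 0.278 104.2
salt 0.48 [0.537 0.038] 0.077 102.3
pot_a 0.84 [ 0.561 -0.117] 0.08 -84.2
pot_a 0.58 [0.65  0.269] 0.322 72.4
pot_a 0.55 [ 0.481 -0.031] 0.073 175.0
pot_a 0.51 [ 0.62  -0.031] 0.067 5.4
pot_a 0.29 [0.551 0.029] 0.066 91.7
bowl [[0.504, 0.467], [0.389, 0.354]]
spoon [[0.595, -0.451], [0.411, -0.489]]
jar [[0.722, 0.414], [0.646, 0.331]]
```

```bash
cat > plan.py <<'E'
from h import *
C=np.array([.552,-.037])
def wrap(a): return (a+np.pi)%(2*np.pi)-np.pi
def line(p,yaw,tgt,yt,n,grip=-1):
    p=np.array(p,float);tgt=np.array(tgt);d=(tgt-p)/n;dy=wrap(yt-yaw)/n;out=[]
    for i in range(n):
        c,s=np.cos(yaw),np.sin(yaw)
        out.append([round(float(c*d[0]+s*d[1]),4),round(float(-d[2]),4),round(float(-s*d[0]+c*d[1]),4),round(float(-dy),3),grip]);yaw+=dy
    return out
def st():
    s=get_state();return s['eef_pos'],s['tcp_rot'][2],s
def polar(p):
    v=p[:2]-C;return np.linalg.norm(v),np.degrees(np.arctan2(v[1],v[0]))
def at(r,phi,z): a=np.radians(phi);return [C[0]+r*np.cos(a),C[1]+r*np.sin(a),z]
E
python3 - <<'E'
from plan import *
p,y,s=st()
R=line(p,y,at(.138,47,.22),np.radians(47-90),20)
for r in R: print(r)
E
```

```text
[-0.0322, 0.0017, -0.0233, -0.108, -1]
[-0.0345, 0.0017, -0.0196, -0.108, -1]
[-0.0364, 0.0017, -0.0158, -0.108, -1]
[-0.0379, 0.0017, -0.0118, -0.108, -1]
[-0.039, 0.0017, -0.0076, -0.108, -1]
[-0.0396, 0.0017, -0.0034, -0.108, -1]
[-0.0397, 0.0017, 0.0009, -0.108, -1]
[-0.0394, 0.0017, 0.0052, -0.108, -1]
[-0.0386, 0.0017, 0.0094, -0.108, -1]
[-0.0373, 0.0017, 0.0135, -0.108, -1]
[-0.0357, 0.0017, 0.0174, -0.108, -1]
[-0.0336, 0.0017, 0.0212, -0.108, -1]
[-0.0311, 0.0017, 0.0247, -0.108, -1]
[-0.0283, 0.0017, 0.0279, -0.108, -1]
[-0.0251, 0.0017, 0.0308, -0.108, -1]
[-0.0216, 0.0017, 0.0333, -0.108, -1]
[-0.0179, 0.0017, 0.0354, -0.108, -1]
[-0.014, 0.0017, 0.0372, -0.108, -1]
[-0.0099, 0.0017, 0.0385, -0.108, -1]
[-0.0057, 0.0017, 0.0393, -0.108, -1]
```

Request:
{"name": "arm_command", "arguments": {"steps": [[-0.032,0.002,-0.023,-0.108,-1],[-0.034,0.002,-0.02,-0.108,-1],[-0.036,0.002,-0.016,-0.108,-1],[-0.038,0.002,-0.012,-0.108,-1],[-0.039,0.002,-0.008,-0.108,-1],[-0.04,0.002,-0.003,-0.108,-1],[-0.04,0.002,0.001,-0.108,-1],[-0.039,0.002,0.005,-0.108,-1],[-0.039,0.002,0.009,-0.108,-1],[-0.037,0.002,0.013,-0.108,-1]]}}

```text
t: 2.6
eef_pos: [0.3859, -0.2245, 0.2328]
tcp_rot: [-1.568, -0.002, -1.802]
force: [-0.1, -0.8, 0.1]
grip_width: 0.002
```

Run:
```python
from plan import *
p,y,s=st(); print(p,y,s['grip_width'])
R=line(p,y,at(.138,47,.22),np.radians(47-90),10)
for r in R: print(r)
```

```text
[ 0.38589914 -0.2245212   0.23279293] -1.8022949375151063 0.002236527485787205
[-0.034, 0.0013, 0.0187, -0.105, -1]
[-0.0319, 0.0013, 0.0222, -0.105, -1]
[-0.0294, 0.0013, 0.0254, -0.105, -1]
[-0.0266, 0.0013, 0.0284, -0.105, -1]
[-0.0234, 0.0013, 0.031, -0.105, -1]
[-0.0201, 0.0013, 0.0333, -0.105, -1]
[-0.0164, 0.0013, 0.0352, -0.105, -1]
[-0.0127, 0.0013, 0.0367, -0.105, -1]
[-0.0087, 0.0013, 0.0379, -0.105, -1]
[-0.0047, 0.0013, 0.0386, -0.105, -1]
```

Tracking is good.

Request:
{"name": "arm_command", "arguments": {"steps": [[-0.034,0.001,0.019,-0.105,-1],[-0.032,0.001,0.022,-0.105,-1],[-0.029,0.001,0.025,-0.105,-1],[-0.027,0.001,0.028,-0.105,-1],[-0.023,0.001,0.031,-0.105,-1],[-0.02,0.001,0.033,-0.105,-1],[-0.016,0.001,0.035,-0.105,-1],[-0.013,0.001,0.037,-0.105,-1],[-0.009,0.001,0.038,-0.105,-1],[-0.005,0.001,0.039,-0.105,-1]]}}

```text
t: 3.85
eef_pos: [0.6489, 0.0795, 0.2231]
tcp_rot: [-1.571, -0.006, -0.716]
force: [0.2, -0.8, 0.5]
grip_width: 0.002
```

Run:
```python
from plan import *
p,y,s=st(); print(p,polar(p),np.degrees(y)+90,s['force'])
for r in line(p,y,at(.138,47,.22),np.radians(47-90),2): print(r)
c=capture('side'); 
for k in proj(c,[[*at(.135,65.6,.06)],[*at(.135,5.6,.06)],[p[0],p[1],.198]]): print(k)
cv2.imwrite('pics/side1.png',cv2.resize(c['frame'][100:300,130:390,::-1],None,fx=3,fy=3))
```

```text
[0.64885565 0.07950826 0.22314717] (np.float64(0.15150971182274384), np.float64(50.262574370439424)) 48.99265365995564 [ 0.19201647 -0.79991794  0.49180044]
[0.0041, 0.0016, -0.0068, 0.017, -1]
[0.0042, 0.0016, -0.0067, 0.017, -1]
[226.11083805 212.17389663]
[227.678368   180.00526693]
[213.3969769  165.16441202]
```

View pics/side1.png

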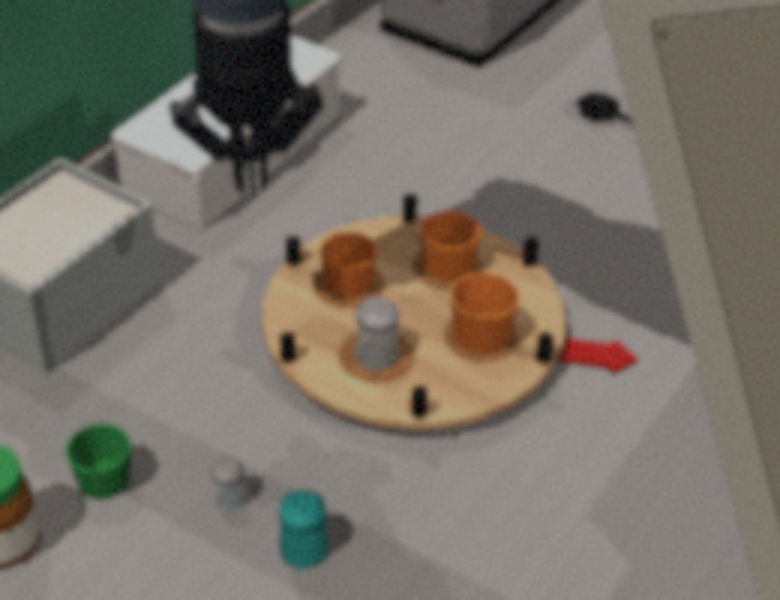

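The side view matches the model: the peg I want is at zoom (288,340) and was predicted at (288,336). The shut fingers hang over the far left rim. Next I correct the position and go down in the gap.

Request:
{"name": "arm_command", "arguments": {"steps": [[0.004,0.002,-0.007,0.017,-1],[0.004,0.002,-0.007,0.017,-1],[0,0.015,0,0,-1],[0,0.015,0,0,-1],[0,0.015,0,0,-1],[0,0.015,0,0,-1],[0,0.015,0,0,-1],[0,0.01,0,0,-1],[0,0.008,0,0,-1],[0,0,0,0,-1]]}}

```text
t: 5.15
eef_pos: [0.6465, 0.0647, 0.1168]
tcp_rot: [-1.571, -0.003, -0.747]
force: [-0.1, 0.3, 0.2]
grip_width: 0.003
```

Run:
```python
from plan import *
p,y,s=st(); print(p,polar(p),np.degrees(y)+90,s['force'])
for r in line(p,y,at(.138,48,.064),np.radians(48-90),6): print(r)
c=capture('side'); 
cv2.imwrite('pics/side2.png',cv2.resize(c['frame'][100:300,130:390,::-1],None,fx=3,fy=3))
```

```text
[0.64652417 0.06466222 0.11680692] (np.float64(0.13881652479930454), np.float64(47.083731603010236)) 47.207831470267784 [-0.05934864  0.29524692  0.22936344]
[-0.0004, 0.0088, -0.0001, -0.002, -1]
[-0.0004, 0.0088, -0.0001, -0.002, -1]
[-0.0004, 0.0088, -0.0001, -0.002, -1]
[-0.0004, 0.0088, -0.0001, -0.002, -1]
[-0.0004, 0.0088, -0.0001, -0.002, -1]
[-0.0004, 0.0088, -0.0001, -0.002, -1]
```

View pics/side2.png

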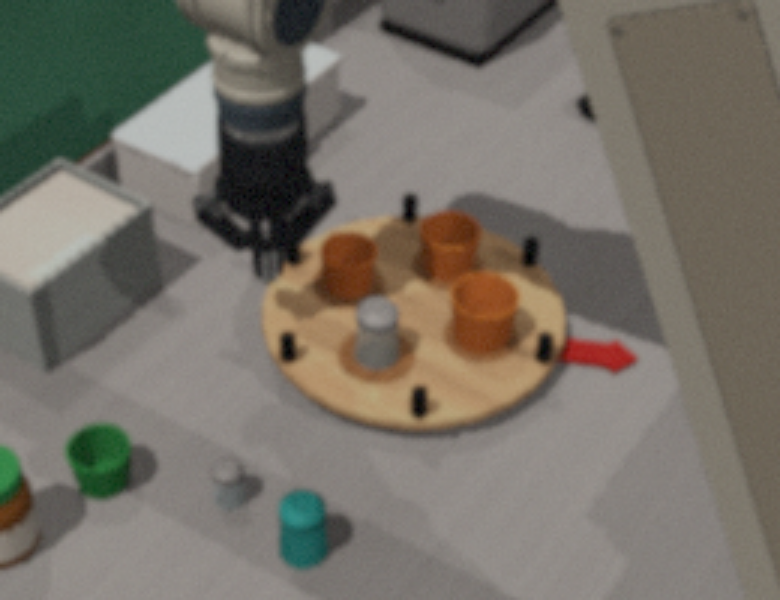

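Request:
{"name": "arm_command", "arguments": {"steps": [[0,0.009,0,0,-1],[0,0.009,0,0,-1],[0,0.009,0,0,-1],[0,0.009,0,0,-1],[0,0.009,0,0,-1],[0,0.008,0,0,-1],[0,0,0,0,-1],[-0.004,0,0,-0.03,-1],[-0.004,0,0,-0.03,-1],[-0.004,0,0,-0.03,-1]]}}

```text
t: 6.45
eef_pos: [0.638, 0.0729, 0.0616]
tcp_rot: [-1.57, -0.005, -0.651]
force: [0.3, -1.4, 0.2]
grip_width: 0.001
```

```bash
cat > arc.py <<'E'
from plan import *
import sys
p,y,s=st(); r,phi=polar(p); yp=np.degrees(y)+90
print('z',p[2].round(4),'r',r.round(4),'phi',phi.round(2),'yawphi',yp.round(2),'F',s['force'].round(1),'t',s['t'])
step=float(sys.argv[1]);n=int(sys.argv[2]) if len(sys.argv)>2 else 10
yaw=y
for i in range(n):
    r2=r+(.138-r)*(i+1)/n; t1=np.array(at(r2,phi+step*(i+1),.064)); t0=np.array(at(r+(.138-r)*i/n,phi+step*i,p[2]+(.064-p[2])*i/n)); t1[2]=p[2]+(.064-p[2])*(i+1)/n
    yt=np.radians(phi+step*n-90); y1=yaw+wrap(yt-y)/n
    print(line(t0,yaw,t1,y1,1)[0]); yaw=y1
E
python3 arc.py 3
```

```text
z 0.0616 r 0.1395 phi 51.94 yawphi 52.71 F [ 0.3 -1.4  0.2] t 6.45
[-0.0073, -0.0002, -0.0002, -0.051, -1]
[-0.0073, -0.0002, -0.0003, -0.051, -1]
[-0.0073, -0.0002, -0.0003, -0.051, -1]
[-0.0073, -0.0002, -0.0003, -0.051, -1]
[-0.0073, -0.0002, -0.0003, -0.051, -1]
[-0.0073, -0.0002, -0.0003, -0.051, -1]
[-0.0072, -0.0002, -0.0003, -0.051, -1]
[-0.0072, -0.0002, -0.0003, -0.051, -1]
[-0.0072, -0.0002, -0.0003, -0.051, -1]
[-0.0072, -0.0002, -0.0003, -0.051, -1]
```

Request:
{"name": "arm_command", "arguments": {"steps": [[-0.004,0,0,-0.03,-1],[-0.005,0,0,-0.035,-1],[-0.006,0,0,-0.045,-1],[-0.007,0,0,-0.051,-1],[-0.007,0,0,-0.051,-1],[-0.007,0,0,-0.051,-1],[-0.007,0,0,-0.051,-1],[-0.007,0,0,-0.051,-1],[-0.007,0,0,-0.051,-1],[-0.006,0,0,-0.045,-1]]}}

```text
t: 7.7
eef_pos: [0.5798, 0.1, 0.0625]
tcp_rot: [-1.574, -0.011, -0.161]
force: [1.4, 0.2, -1.0]
grip_width: -0.002
```

```bash
python3 arc.py 3
python3 - <<'E'
from plan import *
c=capture('side'); 
cv2.imwrite('pics/side3.png',cv2.resize(c['frame'][100:300,130:390,::-1],None,fx=3,fy=3))
E
```

```text
z 0.0625 r 0.1397 phi 78.52 yawphi 80.78 F [ 1.4  0.2 -1. ] t 7.7
[-0.0073, -0.0002, -0.0001, -0.048, -1]
[-0.0073, -0.0002, -0.0001, -0.048, -1]
[-0.0073, -0.0002, -0.0001, -0.048, -1]
[-0.0073, -0.0002, -0.0002, -0.048, -1]
[-0.0073, -0.0002, -0.0002, -0.048, -1]
[-0.0073, -0.0002, -0.0002, -0.048, -1]
[-0.0073, -0.0002, -0.0003, -0.048, -1]
[-0.0072, -0.0002, -0.0003, -0.048, -1]
[-0.0072, -0.0002, -0.0003, -0.048, -1]
[-0.0072, -0.0002, -0.0003, -0.048, -1]
```

View pics/side3.png

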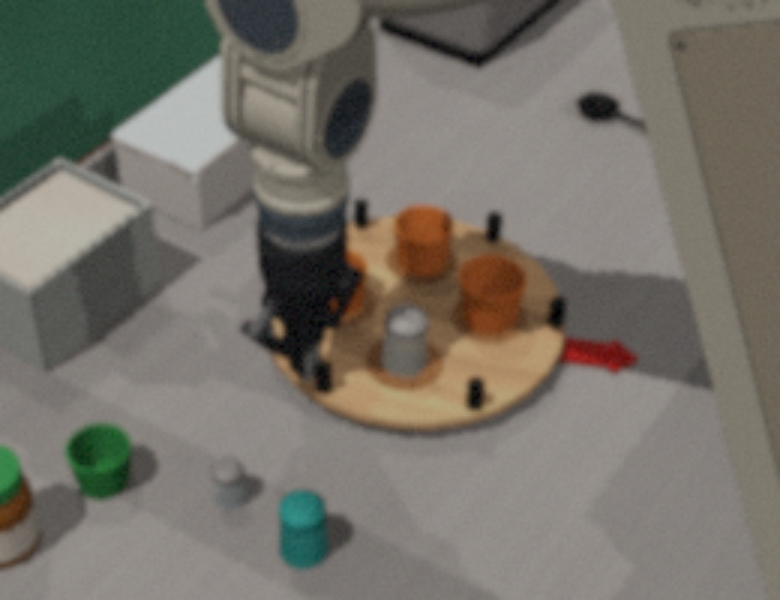

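The tray turns with its load standing: the salt is now at zoom (405,340) and the peg at (322,375). I carry on with the push.

Request:
{"name": "arm_command", "arguments": {"steps": [[-0.006,0,0,-0.04,-1],[-0.007,0,0,-0.048,-1],[-0.007,0,0,-0.048,-1],[-0.007,0,0,-0.048,-1],[-0.007,0,0,-0.048,-1],[-0.007,0,0,-0.048,-1],[-0.007,0,0,-0.048,-1],[-0.007,0,0,-0.048,-1],[-0.007,0,0,-0.048,-1],[-0.006,0,0,-0.04,-1]]}}

```text
t: 9.0
eef_pos: [0.5126, 0.0967, 0.0632]
tcp_rot: [-1.581, -0.015, 0.324]
force: [1.9, 0.5, -0.7]
grip_width: 0.002
```

```bash
python3 arc.py 3
python3 - <<'E'
from plan import *
c=capture('side'); 
cv2.imwrite('pics/side4.png',cv2.resize(c['frame'][100:300,130:390,::-1],None,fx=3,fy=3))
E
```

```text
z 0.0632 r 0.1394 phi 106.42 yawphi 108.54 F [ 1.9  0.5 -0.7] t 9.0
[-0.0073, -0.0001, -0.0001, -0.049, -1]
[-0.0073, -0.0001, -0.0001, -0.049, -1]
[-0.0073, -0.0001, -0.0001, -0.049, -1]
[-0.0073, -0.0001, -0.0001, -0.049, -1]
[-0.0073, -0.0001, -0.0002, -0.049, -1]
[-0.0073, -0.0001, -0.0002, -0.049, -1]
[-0.0072, -0.0001, -0.0002, -0.049, -1]
[-0.0072, -0.0001, -0.0002, -0.049, -1]
[-0.0072, -0.0001, -0.0003, -0.049, -1]
[-0.0072, -0.0001, -0.0003, -0.049, -1]
```

View pics/side4.png

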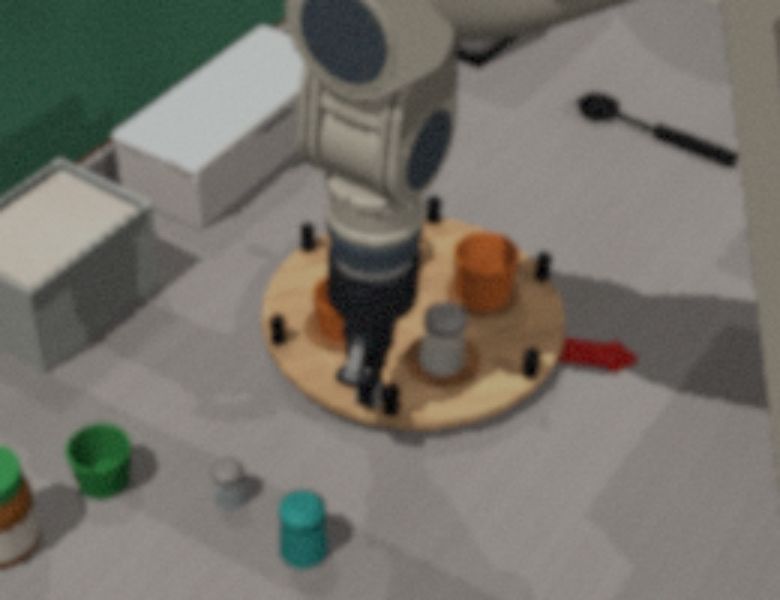

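All standing; the pushed peg is at zoom (390,400) and the salt at (443,345).

Request:
{"name": "arm_command", "arguments": {"steps": [[-0.006,0,0,-0.04,-1],[-0.007,0,0,-0.048,-1],[-0.007,0,0,-0.048,-1],[-0.007,0,0,-0.048,-1],[-0.007,0,0,-0.048,-1],[-0.007,0,0,-0.048,-1],[-0.007,0,0,-0.048,-1],[-0.007,0,0,-0.048,-1],[-0.007,0,0,-0.048,-1],[-0.006,0,0,-0.04,-1]]}}

```text
t: 10.3
eef_pos: [0.4557, 0.0629, 0.0637]
tcp_rot: [-1.589, -0.015, 0.801]
force: [0.2, 1.4, -1.4]
grip_width: 0.004
```

```bash
python3 arc.py 3
python3 - <<'E'
from plan import *
c=capture('side'); print(place_of(c,'salt'))
cv2.imwrite('pics/side5.png',cv2.resize(c['frame'][100:300,130:390,::-1],None,fx=3,fy=3))
E
```

```text
z 0.0637 r 0.1387 phi 133.95 yawphi 135.87 F [ 0.2  1.4 -1.4] t 10.3
[-0.0073, -0.0, -0.0, -0.049, -1]
[-0.0073, -0.0, -0.0, -0.049, -1]
[-0.0073, -0.0, -0.0001, -0.049, -1]
[-0.0072, -0.0, -0.0001, -0.049, -1]
[-0.0072, -0.0, -0.0001, -0.049, -1]
[-0.0072, -0.0, -0.0001, -0.049, -1]
[-0.0072, -0.0, -0.0002, -0.049, -1]
[-0.0072, -0.0, -0.0002, -0.049, -1]
[-0.0072, -0.0, -0.0002, -0.049, -1]
[-0.0072, -0.0, -0.0002, -0.049, -1]
[{'centre': [231.0, 280.6], 'p': 0.76}, {'centre': [210.2, 264.4], 'p': 0.6}, {'centre': [285.5, 214.1], 'p': 0.55}]
```

View pics/side5.png

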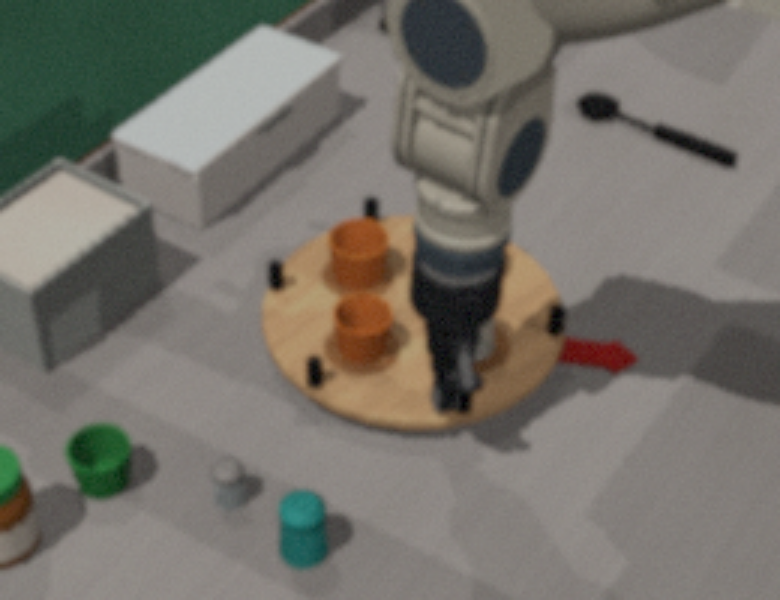

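```bash
cat > pegs.py <<'E'
from plan import *
import sys
def pegs(name):
    c=capture(name);f=c['frame'].astype(int);o=[]
    for cc,a,m in comps(f.max(2)<55,6):
        w=back(c,cc,.045)[0]-C;r=np.linalg.norm(w)
        if .122<r<.148 and a<80:
            an=np.degrees(np.arctan2(w[1],w[0]))%360;o.append(an%60);print(name,cc.round(),a,r.round(3),an.round(1))
    print(name,'mod60',np.round(o,1),'median',np.median(o))
    for d in place_of(c,'salt'):
        v=back(c,d['centre'],.03)[0]-C;print('salt',round(d['p'],2),np.linalg.norm(v).round(3),(np.degrees(np.arctan2(v[1],v[0]))%360).round(1))
    return c
if __name__=='__main__':
    for n in sys.argv[1:]: pegs(n)
E
python3 pegs.py side top
```

```text
side [253. 169.] 15 0.144 322.5
side [221. 192.] 26 0.138 22.1
side [315. 206.] 40 0.133 203.9
side [235. 224.] 27 0.135 82.2
side mod60 [22.5 22.1 23.9 22.2] median 22.391765304324494
salt 0.66 0.275 89.8
salt 0.65 0.3 106.6
top [249. 145.] 23 0.136 23.3
top [294. 150.] 25 0.134 323.2
top [221. 182.] 24 0.136 83.1
top [313. 191.] 26 0.135 262.9
top [286. 229.] 22 0.134 202.6
top mod60 [23.3 23.2 23.1 22.9 22.6] median 23.08342175904501
salt 0.76 0.28 105.3
salt 0.6 0.079 164.4
salt 0.53 0.263 86.8
```

Request:
{"name": "arm_command", "arguments": {"steps": [[-0.006,0,0,-0.04,-1],[-0.007,0,0,-0.048,-1],[-0.007,0,0,-0.048,-1],[-0.007,0,0,-0.048,-1],[-0.007,0,0,-0.048,-1],[-0.007,0,0,-0.048,-1],[-0.007,0,0,-0.048,-1],[-0.007,0,0,-0.048,-1],[-0.006,0,0,-0.04,-1],[-0.004,0,0,-0.03,-1]]}}

```text
t: 11.85
eef_pos: [0.4228, 0.0103, 0.0633]
tcp_rot: [-1.595, -0.01, 1.256]
force: [0.2, 1.7, 1.0]
grip_width: 0.002
```

```bash
python3 arc.py 1 3; python3 pegs.py side top
```

```text
z 0.0633 r 0.1376 phi 159.9 yawphi 161.98 F [0.2 1.7 1. ] t 11.85
[-0.0024, -0.0002, 0.0002, -0.005, -1]
[-0.0024, -0.0002, 0.0002, -0.005, -1]
[-0.0024, -0.0002, 0.0002, -0.005, -1]
side [236. 176.] 19 0.141 347.1
side [221. 206.] 25 0.136 46.8
side [254. 232.] 28 0.133 107.4
side mod60 [47.1 46.8 47.4] median 47.14270248711091
salt 0.71 0.304 106.8
salt 0.49 0.279 90.3
salt 0.43 0.067 197.3
top [276. 142.] 25 0.134 348.8
top [233. 157.] 20 0.135 48.7
top [311. 171.] 29 0.135 288.6
top [224. 202.] 22 0.135 108.8
top [303. 217.] 22 0.136 228.1
top mod60 [48.8 48.7 48.6 48.8 48.1] median 48.718671313890184
salt 0.54 0.252 87.6
salt 0.49 0.075 192.4
salt 0.44 0.273 106.4
```

Request:
{"name": "arm_command", "arguments": {"steps": [[-0.003,0,0,-0.01,-1],[-0.003,0,0,-0.02,-1],[-0.003,0,0,-0.02,-1],[-0.003,0,0,-0.02,-1],[-0.002,0,0,-0.01,-1],[0,0,0,0,-1],[0,0,0,0,-1],[0,0,0,0,-1],[0,0,0,0,-1],[0,0,0,0,-1]]}}

```text
t: 13.3
eef_pos: [0.419, -0.0037, 0.0633]
tcp_rot: [-1.596, -0.007, 1.339]
force: [0.3, 0.3, 0.8]
grip_width: -0.004
```

```bash
python3 arc.py 1 3; python3 pegs.py side top
```

```text
z 0.0633 r 0.1371 phi 165.94 yawphi 166.73 F [0.3 0.3 0.8] t 13.3
[-0.0024, -0.0002, 0.0003, -0.013, -1]
[-0.0024, -0.0002, 0.0003, -0.013, -1]
[-0.0024, -0.0002, 0.0003, -0.013, -1]
side [233. 179.] 24 0.138 353.8
side [222. 210.] 24 0.136 53.7
side [259. 233.] 31 0.133 113.5
side mod60 [53.8 53.7 53.5] median 53.6859835471814
salt 0.59 0.279 89.8
salt 0.57 0.307 106.4
salt 0.52 0.069 215.2
top [271. 142.] 24 0.134 354.4
top [230. 161.] 23 0.135 54.5
top [309. 167.] 27 0.135 294.3
top [225. 206.] 21 0.136 114.2
top [306. 213.] 22 0.135 234.1
top mod60 [54.4 54.5 54.3 54.2 54.1] median 54.343693479574995
salt 0.77 0.273 105.3
salt 0.65 0.075 195.6
salt 0.41 0.259 88.4
```

The salt is now at 204.3°, and the pointer is at about 204.6°. Next I back off clockwise and rise.

Request:
{"name": "arm_command", "arguments": {"steps": [[0.005,0,0,0,-1],[0.006,0,0.001,0,-1],[0.006,0,0.001,0,-1],[0,-0.01,0,0,-1],[0,-0.03,0,0,-1],[0,-0.04,0,0,-1],[0,-0.04,0,0,-1],[0,-0.04,0,0,-1],[0,-0.03,0,0,-1],[0,0,0,0,-1]]}}

```text
t: 14.75
eef_pos: [0.4149, 0.0149, 0.2635]
tcp_rot: [-1.598, -0.007, 1.341]
force: [-0.5, -0.2, 0.4]
grip_width: -0.001
```

```bash
python3 arc.py 1 1
python3 - <<'E'
from pegs import *
for n in('top','side'):
    c=pegs(n)
    print(proj(c,[*(C+.072*np.array([np.cos(np.radians(204.6)),np.sin(np.radians(204.6))])),.03]))
    o=(90,180) if n=='top' else (100,130)
    cv2.imwrite(f'pics/{n}6.png',cv2.resize(c['frame'][o[0]:o[0]+200,o[1]:o[1]+260,::-1],None,fx=3,fy=3))
E
```

```text
z 0.2635 r 0.1466 phi 159.25 yawphi 166.82 F [-0.5 -0.2  0.4] t 14.75
[-0.0035, 0.1995, -0.0082, 0.115, -1]
top [271. 142.] 25 0.134 354.5
top [230. 161.] 23 0.135 54.5
top [309. 167.] 27 0.135 294.3
top [226. 207.] 13 0.135 116.1
top [306. 213.] 22 0.135 234.1
top mod60 [54.5 54.5 54.3 56.1 54.1] median 54.48915231489706
salt 0.71 0.274 104.6
salt 0.67 0.076 199.7
[[278.02131947 208.90433534]]
side [233. 178.] 26 0.139 353.8
side [311. 189.] 23 0.134 235.1
side [222. 210.] 24 0.136 53.3
side [306. 222.] 27 0.133 174.2
side [259. 233.] 31 0.133 113.5
side mod60 [53.8 55.1 53.3 54.2 53.5] median 53.79148544202246
salt 0.86 0.063 204.7
salt 0.65 0.295 104.9
salt 0.61 0.282 90.0
salt 0.17 0.397 262.2
[[293.11552833 206.77185641]]
```

View pics/side6.png

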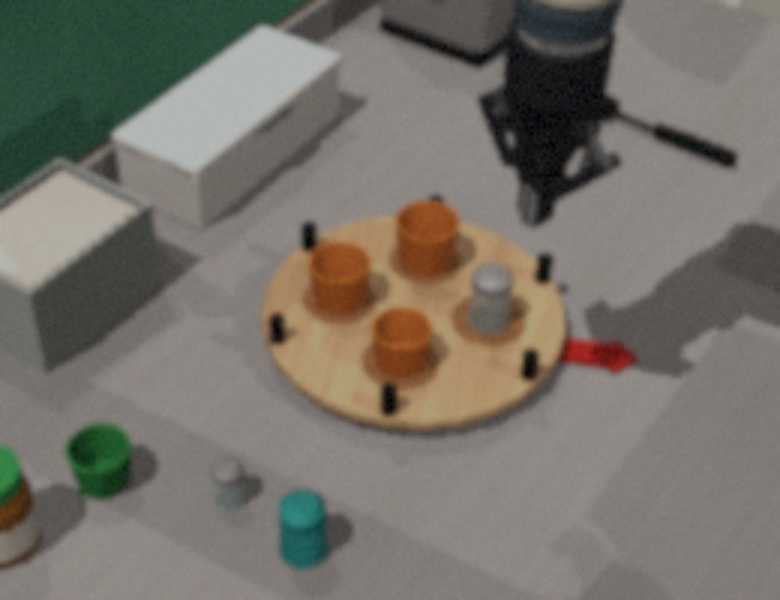

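View pics/top6.png

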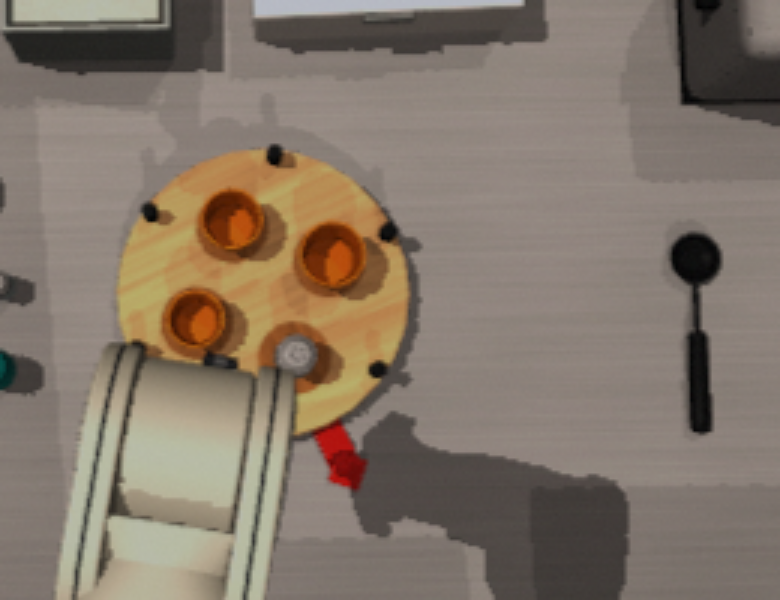

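In both views the shaker stands in line with the pointer. Its foot in the side view is at about (293,209), and the predicted front point is (293,207). The pots are upright and the arm is clear.

```bash
python3 -c "
from cell import *
print(hand_in())"
```

```text
the job is handed in; nothing more can be done
None
```

I turned the carousel about 109° anticlockwise, pushing one rim peg with the shut fingertips, and the salt shaker now stands in line with the red pointer. I then backed the fingers off the peg, raised the arm about 0.2 m and handed the job in at about 15 s. The hand-in reported no verdict.

- **Salt position:** The peg angles put the salt at 204.5° from the top view and 203.8° from the side view. The pointer measured about 204.6°. That is within about 1–2 mm at the shaker's radius, against the 14 mm limit.
- **One disagreement:** The network's own salt estimate was 204.7° at a radius of 63 mm from the side and 199.7° at 76 mm from the top, where the arm partly covered the area. These are up to about 9 mm off, still inside the limit.
- **Rest of the scene:** The side view shows the shaker and all three pots upright in their places. The tool force read under 1 N once clear. The spoon looked unmoved. I did not re-measure the bowl and jar at the end, but the arm never came near them.

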